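# Build up a small vibratory bowl feeder on its drive

## Robot

A 7-joint arm with a two-finger parallel gripper is mounted at the origin on the work surface. World frame = base frame: x ahead of the robot, y to its left, z up, the work surface at z = 0. Lengths are in m, angles in rad, forces in N, time in s.
With the tool pointing down it reaches from about 0.4 to 0.75 m from the base axis. Payload 19.5 kg.
Tool frame: the origin (TCP) lies where the fingers leave the gripper's body, on its centre line; the fingertips stand 73 mm ahead of it and the grasp point (between the pads) lies robot.grasp_offset ahead of it (robot.grasp_offset is the distance from the TCP to the grasp point, in m); z points along the fingers, y is the line along which they close (so a half turn about z gives the same grasp; the last joint's range is limited). The gripper opens to 85 mm and grips with 20 to 120 N. Pads are 22 mm wide; open, the fingers measure 114 mm over their backs; the gripper's body (76 mm by 85 mm) begins 54 mm behind the grasp point. The pads swing forward as they close: fully open they stand 13 mm farther back than shut.
Start: joints at [1.082, 0.707, -0.028, 1.485, 0.022, 0.951, -0.075], TCP at [0.248, -0.519, 0.304] pointing down, gripper open.
Joint ranges: [-2.71, 2.71], [-0.32, 2.16], [-1.57, 1.52], [0, 2.45], [-1.46, 4.6], [0, 2.02], [-2.83, 2.83]. Speed limits (rad/s): [1.89, 1.89, 2.57, 2.57, 3.01, 3.01, 3.01].

## Interface

Orientations are given as a unit quaternion [w, x, y, z].
In Python, from workcell import robot gives the robot as it stands.
- The arm moves only by the shell command python3 -m creep 'ROWS'. ROWS is JSON, a list of rows, each a list of 3 entries, a list of its own where there are three numbers: the shift along the tool's x, y, z in mm, then the turn, a rotation vector about the tool's x, y, z in degrees, then the closure, from -1 (fully open) to 1 (shut), so that 0 is half open. In form: [[[dx, dy, dz], [rx, ry, rz], gripper], ...]. A call has 1 to 12 rows; each row shifts and turns the commanded pose from where the row before left it, along the tool's axes as they then stand; what a row does not reach is not made up. A row lasts 1/10 s, in which the tool goes at most 50 mm and 8.59 degrees, less where a joint would pass 70% of its speed; a pose out of reach is approached as far as the arm can. A call is refused whole if a number of a shift passes 50 or a number of a turn 8.59, either way. A call with a gripper value outside its range is refused whole. The fingers move at their own pace and stop on an object; the grip force is fixed at half the most. Time passes only in rows, so rows that do not move let the fingers close. It gives the time, the measured TCP pose, the force, the opening and the grip force at its end, in the units of the state.
- robot.read_state(): the state, without advancing time (a new reading comes with each control period).
- robot.grab_frame(name): name is "side" or "top" or "wrist"; returns a dict with "frame" (400x640x3 uint8, red, green, blue), "fov_y" (degrees; the focal length in pixels is half the picture's height over the tangent of half this angle, whatever the lens; pixels are square), "cx", "cy" (the principal point, pixels), "eye" and "attitude" of the camera in the world; the wrist camera has in their place "hand_eye" (4x4, takes a point from camera to tool coordinates, whose origin is the TCP and whose axes are the flange's). Camera axes: x right, y down, z forward; pixel columns grow to the right and rows downward; lengths in m; the calibration is good to about 2 mm. A picture is of the moment at which its call begins: read the wrist's pose just before it. There is no depth.
- robot.job_done(): hands the job in; it is judged then, once.
The state is a dict: "t": time; "joint_pos": joint angles; "dq": joint speeds; "effort": joint torques, N m; "tcp_pos": TCP position; "eef_rot": TCP orientation; "wrist_force": force on the tool from outside, world axes, zero at the start; "ft_torque": the same for the moment, N m; "grip_width": finger opening in m; "grasp_force": force on a finger pad.
Only numpy, scipy, OpenCV 4.12 (cv2) and the standard library are available. Lean on these libraries where they do the work, as an engineer would, in place of code of your own. Each camera call takes 0.05 s, during which the arm holds its last target. There are 200 camera calls.

## Task

Build up the bowl feeder on the grey drive by threading its parts over the upright stud, one at a time, in this order: the green spring plate, then the blue spacer ring (slide it out sideways through the open front of its holder by its yellow tab, since a bar blocks its top), then the steel bowl, and last the red clamp knob. Lower each part until it sits level on the one before, rather than dropping it, and let go of it before fetching the next; leave the jar of screws standing where it is.

Things in the scene. Friction and masses are not known exactly. Their poses are not given: they have to be found in the camera images.
- drive: Target, fixed: grey drum, diameter 104 mm, on a green three-eared foot (reaching 75 mm from the axis); flat aluminium top 60 mm above the table. On it stands a steel stud, 8 mm thick, 82 mm tall (tip 142 mm above the table, the last 10 mm tapered). Origin: centre of the underside, on the table; z up along the stud. Its yaw does not matter.
- spring_plate: Loose green disc, diameter 110 mm, 6 mm thick, with a steel collar to grip: outer diameter 40 mm, from 6 to 26 mm above the underside; bore 22 mm right through. 0.22 kg. Origin: centre of the underside, z up. Lies flat on the table. First part: sits on the drive's top, underside 60 mm above the table.
- spacer_ring: Loose blue ring, 80 mm outside, 56 mm inside, 24 mm thick, 0.12 kg. Yellow tab to grip: 14 mm wide, 22 mm high, along the ring's own -x to 86 mm from its centre; grip it 72 mm out. Origin: centre of the underside. Starts in the holder, 15 mm above the table, tab out of its front. Goes around the plate's collar onto the green disc: underside 66 mm above the table, tab any way.
- holder: Fixed aluminium holder of the ring: floor 15 mm above the table, x -40 to 45 mm, 108 mm wide; walls at sides (92 mm apart) and back, open at its own -x, which looks to the robot. A black bar over the ring, x -13 to 13 mm, 43 to 49 mm above the table; the ring, centred on the origin, is clear after 53 mm along the holder's -x. Origin: on the table, below the bar's middle.
- bowl: Loose steel bowl, rim diameter 150 mm, 36 mm high, flat underside of diameter 116 mm, floor 5 mm thick. Aluminium hub in its middle to grip: outer diameter 34 mm, from 5 to 32 mm above the underside, bore 22 mm right through; 40 mm of free floor around it. 0.35 kg. Origin: centre of the underside. Stands on the table. Third: rests on the ring, underside 90 mm above the table.
- clamp_knob: Loose red ribbed knob, diameter 41 mm, 30 mm high, blind bore from below 20 mm wide, 24 mm deep. 0.06 kg. Origin: centre of the underside. Stands on the table, bore down. Last: goes over the stud's tip and rests on the top of the bowl's hub, underside 122 mm above the table.
- jar: Amber jar of screws with black cap, loose, diameter 48 mm, 62 mm high, near the holder and the knob; not to be moved or tipped. Origin: centre of its underside. Unlisted small tools and fittings under 35 mm high also lie about; they may be touched.
Mind the look-alikes: they are no part of the job. What is meant by the clamp_knob is not purple, and is the smaller of those in its own colour. There is more than one size of the spring_plate; the one meant has the size given above.

How it is judged:
On the way, in this order (a step that is already met when the one before it is completed fails the run):
1. green spring plate flat on the drive's top, over the stud, let go (z of spring_plate in the frame of drive between 0.055 and 0.065 m and horizontal distance between spring_plate and drive below 0.012 m and angle between spring_plate's own z axis and vertical below 0.08 rad and contact force between the fingers and spring_plate below 0.1 N), for 0.2 s.
2. blue spacer ring flat on the spring plate, around its collar, let go (z of spring_plate in the frame of drive between 0.055 and 0.065 m and horizontal distance between spring_plate and drive below 0.012 m and angle between each of spring_plate, spacer_ring's own z axis and vertical below 0.08 rad and z of spacer_ring in the frame of drive between 0.061 and 0.071 m and horizontal distance between spacer_ring and drive below 0.018 m and contact force between the fingers and spacer_ring below 0.1 N), for 0.2 s.
3. bowl level on the spacer ring, over the stud, let go (z of spring_plate in the frame of drive between 0.055 and 0.065 m and horizontal distance between each of spring_plate, bowl and drive below 0.012 m and angle between each of spring_plate, spacer_ring, bowl's own z axis and vertical below 0.08 rad and z of spacer_ring in the frame of drive between 0.061 and 0.071 m and horizontal distance between spacer_ring and drive below 0.018 m and z of bowl in the frame of drive between 0.085 and 0.095 m and contact force between the fingers and bowl below 0.1 N), for 0.2 s.
4. red clamp knob on the bowl's hub, over the stud, let go (z of spring_plate in the frame of drive between 0.055 and 0.065 m and horizontal distance between each of spring_plate, bowl, clamp_knob and drive below 0.012 m and angle between each of spring_plate, spacer_ring, bowl, clamp_knob's own z axis and vertical below 0.08 rad and z of spacer_ring in the frame of drive between 0.061 and 0.071 m and horizontal distance between spacer_ring and drive below 0.018 m and z of bowl in the frame of drive between 0.085 and 0.095 m and z of clamp_knob in the frame of drive between 0.117 and 0.127 m and contact force between the fingers and clamp_knob below 0.1 N), for 0.2 s.
At the end, for the whole second after the job is handed in: Spring plate, spacer ring, bowl and knob on the stud, undersides 60, 66, 90 and 122 mm above the table (within 5 mm), within 12 mm of the drive's axis (ring 18 mm), level within 0.08 rad, let go and at rest (all of step 4 and linear speed of each of spring_plate, spacer_ring, bowl, clamp_knob below 0.03 m/s and angular speed of each of spring_plate, spacer_ring, bowl, clamp_knob below 0.3 rad/s and contact force between the fingers and spring_plate below 0.1 N and contact force between the fingers and spacer_ring below 0.1 N and contact force between the fingers and bowl below 0.1 N); the robot touches nothing.
It fails at once if the jar of screws is knocked over or moved by more than 30 mm (distance of jar from where it was at the start of the episode above 0.03 m or angle between jar's own z axis and vertical above 0.4 rad).
It fails at once if the spring plate is dropped onto the stack (faster than 0.7 m/s, a fall of about 25 mm) (horizontal distance between spring_plate and drive below 0.02 m and z of spring_plate in the frame of drive below 0.145 m and linear speed of spring_plate above 0.7 m/s).
It fails at once if the spacer ring is dropped onto the stack (faster than 0.7 m/s, a fall of about 25 mm) (horizontal distance between spacer_ring and drive below 0.02 m and z of spacer_ring in the frame of drive below 0.145 m and linear speed of spacer_ring above 0.7 m/s).
It fails at once if the bowl is dropped onto the stack (faster than 0.7 m/s, a fall of about 25 mm) (horizontal distance between bowl and drive below 0.02 m and z of bowl in the frame of drive below 0.145 m and linear speed of bowl above 0.7 m/s).
It fails at once if the clamp knob is dropped onto the stack (faster than 0.7 m/s, a fall of about 25 mm) (horizontal distance between clamp_knob and drive below 0.02 m and z of clamp_knob in the frame of drive below 0.145 m and linear speed of clamp_knob above 0.7 m/s).
It also fails if it takes over 128 s, if anything falls off the work surface, if the arm or the gripper's body presses on something with over 40 N, if the wrist force passes 120 N, or if a joint passes its speed limit or range.

## Working session

There is one attempt and no reset: what is moved stays moved. The work goes in short steps, Python scripts to look and compute and a shell command to move; the robot and the scene stay as the last step left them, time stands still between calls to the robot, and variables do not carry over. Pictures are saved under pics/ and viewed, at most 14 in all, crops included, and the job is handed in when it is done.

```bash
mkdir -p pics; ls; cat > h.py <<'E'
import numpy as np, cv2, json
from workcell import robot
from scipy.spatial.transform import Rotation as R
def Rq(q): return R.from_quat([q[1],q[2],q[3],q[0]]).as_matrix()
def grab(name, fn=None):
    s=robot.read_state(); f=robot.grab_frame(name); im=f["frame"]
    k=200/np.tan(np.radians(f["fov_y"])/2)
    if name=="wrist":
        T=np.eye(4);T[:3,:3]=Rq(s["eef_rot"]);T[:3,3]=s["tcp_pos"];T=T@np.array(f["hand_eye"])
    else:
        T=np.eye(4);a=np.array(f["attitude"]);T[:3,:3]=Rq(a) if a.size==4 else a.reshape(3,3);T[:3,3]=f["eye"]
    c=dict(T=T.tolist(),k=k,cx=f["cx"],cy=f["cy"])
    if fn:
        cv2.imwrite(f"pics/{fn}.png",im[:,:,::-1]); json.dump(c,open(f"pics/{fn}.json","w"))
    return im,c
def ray(c,u,v):
    T=np.array(c["T"]);d=T[:3,:3]@np.array([(u-c["cx"])/c["k"],(v-c["cy"])/c["k"],1]);return T[:3,3],d
def onz(fn,u,v,z):
    o,d=ray(json.load(open(f"pics/{fn}.json")),u,v); return (o+d*(z-o[2])/d[2]).round(4)
def proj(fn,p):
    c=json.load(open(f"pics/{fn}.json"));T=np.array(c["T"]);q=T[:3,:3].T@(np.array(p)-T[:3,3]);return (c["cx"]+c["k"]*q[0]/q[2]).round(1),(c["cy"]+c["k"]*q[1]/q[2]).round(1)
E
python3 - <<'E'
from h import *
for n in ["top","side"]:
    im,c=grab(n,n+"0"); print(n,c["k"],np.round(c["T"],3).tolist())
s=robot.read_state();print({k:np.round(v,4).tolist() for k,v in s.items()},robot.grasp_offset,robot.grab_frame("top")["attitude"])
E
```

```text
pics
top 519.9689606793577 [[-0.007, -0.992, 0.125, 0.317], [-1.0, 0.01, 0.02, -0.006], [-0.021, -0.124, -0.992, 1.16], [0.0, 0.0, 0.0, 1.0]]
side 368.016614498527 [[-0.999, -0.022, 0.043, 0.412], [-0.046, 0.69, -0.722, 0.555], [-0.014, -0.723, -0.69, 0.567], [0.0, 0.0, 0.0, 1.0]]
{'t': 0.1, 'joint_pos': [1.0823, 0.707, -0.0276, 1.4849, 0.022, 0.9509, -0.0755], 'dq': [0.0007, -0.0011, 0.0005, -0.0014, 0.0007, 0.0001, -0.0011], 'effort': [0.006, -88.429, 1.2386, -23.6455, 0.0174, 0.005, -0.0001], 'tcp_pos': [0.2484, -0.5184, 0.3035], 'eef_rot': [-0.0005, 0.9751, 0.2216, -0.0001], 'wrist_force': [0.5467, -0.0085, 0.3352], 'ft_torque': [-0.0171, 0.0067, 0.0337], 'grasp_force': 0.0, 'grip_width': 0.0854} 0.0539 [ 0.05126642 -0.70272563  0.7086488  -0.03695023]
```

View pics/top0.png

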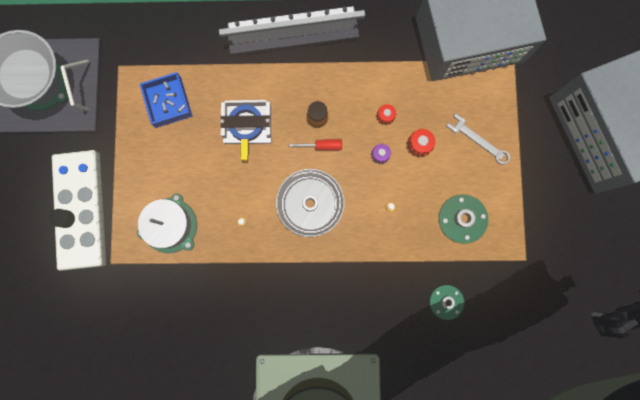

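View pics/side0.png

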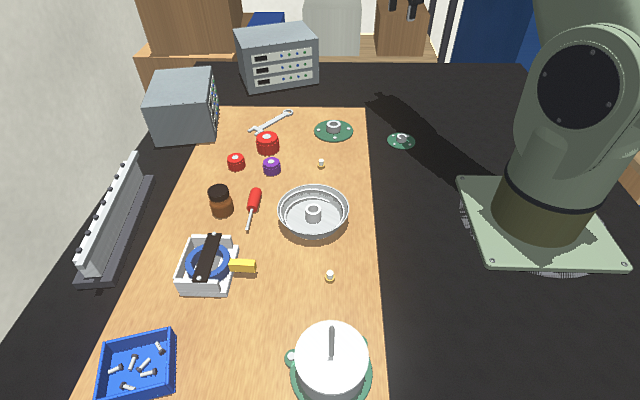

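Top view: green plates at (463,218), 50 px wide, about 110 mm, and at (447,302), about 35 px. The larger fits. Knobs: red at (387,113), smaller; red at (422,141), larger; purple at (381,153). The smaller red fits. The others are the bowl (310,203), holder (245,122) with tab (244,150), drive (163,223) and jar (317,113). An enlarged crop will confirm.

```bash
python3 - <<'E'
from h import *
im=cv2.imread("pics/top0.png")
a=cv2.resize(im[95:325,365:500],None,fx=2.5,fy=2.5,interpolation=2)
b=cv2.resize(im[90:260,125:275],None,fx=2.9,fy=2.9,interpolation=2)
m=np.zeros((580,790,3),np.uint8);m[:a.shape[0],:a.shape[1]]=a;m[:b.shape[0],345:345+b.shape[1]]=b
cv2.imwrite("pics/crop1.png",m)
h=cv2.cvtColor(im,cv2.COLOR_BGR2HSV)
def blob(n,lo,hi,box,z):
    x0,y0,x1,y1=box;mk=cv2.inRange(h[y0:y1,x0:x1],lo,hi);cs=cv2.findContours(mk,0,2)[0]
    c=max(cs,key=cv2.contourArea);(u,v),r=cv2.minEnclosingCircle(c)
    e=cv2.fitEllipse(cv2.convexHull(c)); print(n,np.round([u+x0,v+y0,r],1),np.round([e[0][0]+x0,e[0][1]+y0,*e[1]],1),onz("top0",e[0][0]+x0,e[0][1]+y0,z))
blob("plate",(65,80,20),(90,255,200),(430,185,500,250),.006)
blob("small",(65,80,20),(90,255,200),(420,275,475,330),.006)
blob("redS",(0,150,60),(6,255,255),(370,95,404,130),.03)
blob("redL",(0,150,60),(6,255,255),(404,120,445,165),.03)
blob("tab",(22,150,60),(34,255,255),(230,130,260,170),.037)
blob("ring",(105,120,40),(125,255,255),(215,95,275,146),.039)
blob("bowl",(0,0,60),(180,50,255),(265,160,355,245),.036)
blob("drivetop",(0,0,130),(180,40,255),(130,190,205,255),.06)
E
```

```text
plate [465.5 229.   19.9] [466.  231.5  18.   38.6] [ 0.3923 -0.3319  0.006 ]
small [446.5 301.4  16.9] [446.3 299.1  27.8  33.3] [ 0.2457 -0.2825  0.006 ]
redS [386.1 113.6   9.6] [386.3 113.5  17.7  18.9] [ 0.6557 -0.1599  0.03  ]
redL [421.5 142.   13.3] [421.4 141.7  25.5  26.3] [ 0.5903 -0.2358  0.03  ]
tab [244.5 149.9  10.2] [244.4 149.8  10.2  22. ] [0.5752 0.1557 0.037 ]
ring [245.  113.5  14. ] [244.9 121.3  31.8  32.8] [0.6393 0.1548 0.039 ]
bowl [309.7 202.5  34.1] [309.6 202.4  67.5  68.1] [0.4566 0.0126 0.036 ]
drivetop [162.4 219.8  28.8] [162.9 221.8  46.9  56.8] [0.415  0.3257 0.06  ]
```

View pics/crop1.png

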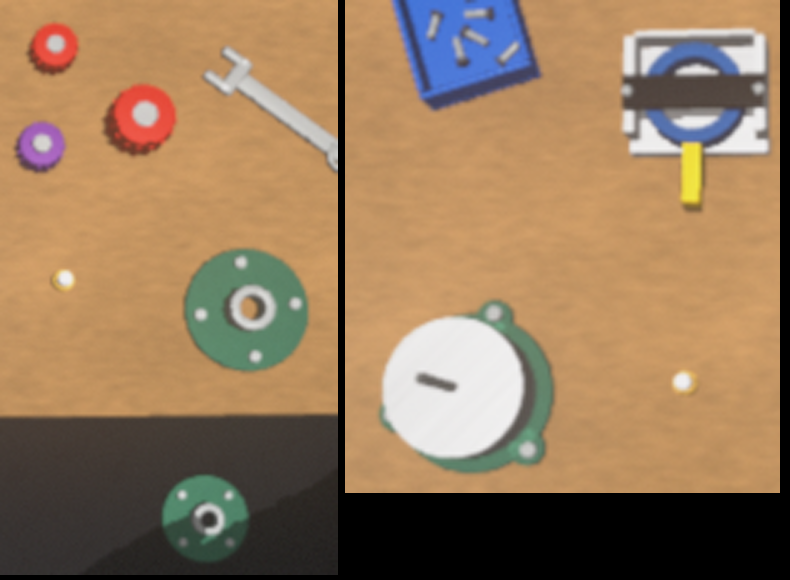

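Confirmed: the plate is the large disc, collar top at (465.8,218.2), and the knob is the small red one, upper left. Drive top centre is at (162.4,223.4) and stud tip at (150.2,220). I'll square the tool to the world axes and go above the plate.

```bash
python3 - <<'E'
from h import *
for n,u,v,z in [("plate disc",463.4,219,.006),("collar",465.8,218.2,.026),("drive",162.4,223.4,.06),("tip",150.2,220,.142),("hub",310,203,.032),("jar",318,110,.062)]: print(n,onz("top0",u,v,z))
E
python3 -m creep '[[[0,0,0],[0,0,6.4],-0.4],[[0,0,0],[0,0,6.4],-0.4],[[0,0,0],[0,0,6.4],-0.4],[[0,0,0],[0,0,6.4],-0.4],[[24,-32,8],[0,0,0],-0.4],[[24,-32,8],[0,0,0],-0.4],[[24,-32,8],[0,0,0],-0.4],[[24,-32,8],[0,0,0],-0.4],[[24,-32,8],[0,0,0],-0.4],[[24,-32,8],[0,0,0],-0.4],[[0,0,0],[0,0,0],-0.4],[[0,0,0],[0,0,0],-0.4]]'
python3 - <<'E'
from h import *
grab("wrist","w1"); print(robot.read_state()["tcp_pos"],robot.read_state()["grip_width"],json.load(open("pics/w1.json")))
print(proj("w1",[.393,-.327,.026]))
E
```

```text
plate disc [ 0.4201 -0.3273  0.006 ]
collar [ 0.42  -0.327  0.026]
drive [0.4116 0.3266 0.06  ]
tip [0.4115 0.3263 0.142 ]
hub [0.4559 0.0117 0.032 ]
jar [ 0.6559 -0.0077  0.062 ]
t: 1.35
tcp_pos: [0.3927, -0.3262, 0.2557]
eef_rot: [-0.0, 1.0, 0.001, -0.0]
wrist_force: [-0.1, -1.2, 0.4]
grip_width: 0.0598
grasp_force: 0.0
[ 0.39214051 -0.32700114  0.25591449] 0.05970071602528791 {'T': [[0.0016397527792351677, -0.9613794683128608, -0.27522141834766517, 0.4620835661379154], [-0.9999984345360318, -0.0013934220454356171, -0.0010905505424940053, -0.32579905884408294], [0.0006649333090096073, 0.275222775731735, -0.9613802481756167, 0.3262575563732289], [0.0, 0.0, 0.0, 1.0]], 'k': 320.37090385299354, 'cx': 314.64292765411295, 'cy': 201.7608515355924}
(np.float64(315.6), np.float64(184.9))
```

View pics/w1.png

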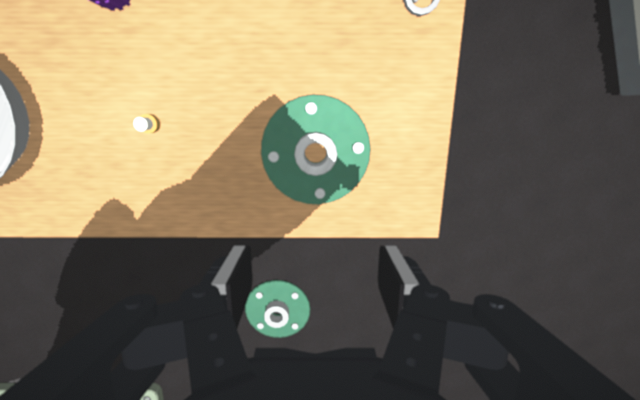

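The wrist view shows the collar's top at about (316,153) and the disc at (315.5,149.5).

```bash
python3 - <<'E'
from h import *
print(onz("w1",316,153.5,.026),onz("w1",315.5,149.5,.006))
E
python3 -m creep '[[[14,0,25],[0,0,0],-0.4],[[13,0,25],[0,0,0],-0.4],[[0,0,25],[0,0,0],-0.4],[[0,0,25],[0,0,0],-0.4],[[0,0,25],[0,0,0],-0.4],[[0,0,0],[0,0,0],-0.4],[[0,0,0],[0,0,0],-0.4]]'
```

```text
[ 0.423  -0.3273  0.026 ] [ 0.4244 -0.3269  0.006 ]
t: 2.1
tcp_pos: [0.419, -0.3274, 0.1315]
eef_rot: [0.0, 1.0, -0.001, -0.0]
wrist_force: [-0.3, -0.9, 0.5]
grip_width: 0.0598
grasp_force: 0.0
```

```bash

python3 -m creep '[[[3,0,15],[0,0,0],-0.4],[[0,0,15],[0,0,0],-0.4],[[0,0,15],[0,0,0],-0.4],[[0,0,0],[0,0,0],-0.4],[[0,0,0],[0,0,0],0.6],[[0,0,0],[0,0,0],1],[[0,0,0],[0,0,0],1],[[0,0,0],[0,0,0],1],[[0,0,0],[0,0,0],1],[[0,0,0],[0,0,0],1]]'
python3 - <<'E'
from h import *
grab("wrist","w2")
E
```

```text
t: 3.1
tcp_pos: [0.4225, -0.3267, 0.0869]
eef_rot: [0.0, 1.0, -0.0, 0.0]
wrist_force: [-1.9, 0.9, 6.9]
grip_width: 0.0373
grasp_force: 59.2
```

View pics/w2.png

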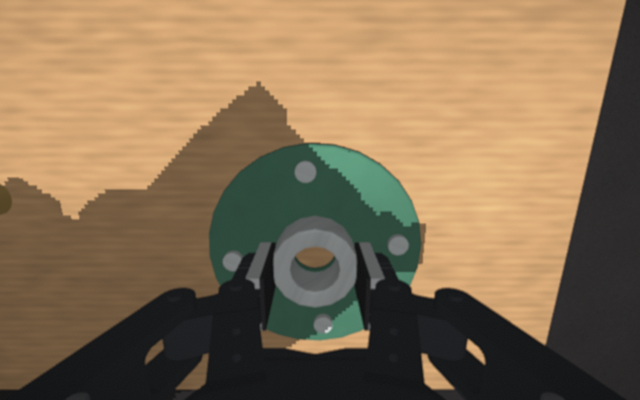

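```bash
python3 - <<'E'
from h import *
print(onz("w2",315,257,.026))
E
python3 -m creep '[[[0,0,-15],[0,0,0],1],[[0,0,-25],[0,0,0],1],[[0,0,-25],[0,0,0],1],[[0,0,-25],[0,0,0],1],[[0,0,-25],[0,0,0],1],[[0,0,-25],[0,0,0],1],[[0,0,-25],[0,0,0],1],[[0,-20,-10],[0,0,0],1],[[0,-33,0],[0,0,0],1],[[0,-33,0],[0,0,0],1],[[0,-33,0],[0,0,0],1],[[0,-33,0],[0,0,0],1]]'
python3 -m creep '[[[0,-35,0],[0,0,0],1],[[0,-35,0],[0,0,0],1],[[0,-35,0],[0,0,0],1],[[0,-35,0],[0,0,0],1],[[0,-35,0],[0,0,0],1],[[0,-35,0],[0,0,0],1],[[0,-35,0],[0,0,0],1],[[0,-35,0],[0,0,0],1],[[0,-35,0],[0,0,0],1],[[0,-35,0],[0,0,0],1],[[0,-35,0],[0,0,0],1],[[0,0,0],[0,0,0],1]]'
```

```text
[ 0.4285 -0.3268  0.026 ]
t: 4.35
tcp_pos: [0.4221, -0.1732, 0.2622]
eef_rot: [0.0, 1.0, -0.0, 0.001]
wrist_force: [1.6, 0.3, -2.2]
grip_width: 0.037
grasp_force: 60.9
t: 5.55
tcp_pos: [0.4216, 0.2147, 0.2618]
eef_rot: [-0.001, 1.0, 0.003, 0.0]
wrist_force: [0.1, -0.9, -2.8]
grip_width: 0.0372
grasp_force: 60.9
```

```bash

python3 -m creep '[[[-4,-30,0],[0,0,0],1],[[-4,-30,0],[0,0,0],1],[[-4,-30,0],[0,0,0],1],[[0,-22,0],[0,0,0],1],[[0,0,0],[0,0,0],1],[[0,0,0],[0,0,0],1]]'
python3 - <<'E'
from h import *
im1,_=grab("wrist","w3");im2,_=grab("side","s3")
cv2.imwrite("pics/m3.png",np.vstack([cv2.resize(im1[100:400,100:540],None,fx=1.3,fy=1.3)[:,:,::-1][:300],cv2.resize(im2[200:400,200:420],(572,300))[:,:,::-1]]) if 0 else np.hstack([im1[80:400,160:480],im2[120:400,180:480][:280].copy() if 0 else cv2.resize(im2[100:400,200:450],(400,320))])[:,:,::-1])
E
```

```text
t: 6.15
tcp_pos: [0.4103, 0.3221, 0.2618]
eef_rot: [-0.0, 1.0, 0.0, 0.0]
wrist_force: [0.4, -0.9, -2.3]
grip_width: 0.0374
grasp_force: 61.1
```

View pics/m3.png

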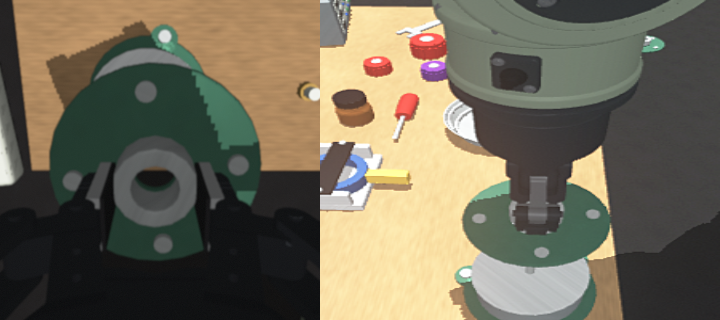

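```bash

python3 -m creep '[[[-3,-4.5,0],[0,0,0],1],[[0,0,0],[0,0,0],1],[[0,0,10],[0,0,0],1],[[0,0,10],[0,0,0],1],[[0,0,10],[0,0,0],1],[[0,0,10],[0,0,0],1],[[0,0,10],[0,0,0],1],[[0,0,0],[0,0,0],1],[[0,0,0],[0,0,0],1]]'
python3 - <<'E'
from h import *
im,_=grab("wrist","w4"); cv2.imwrite("pics/w4c.png",cv2.resize(im[200:340,220:420],None,fx=3,fy=3)[:,:,::-1])
E
```

```text
t: 7.15
tcp_pos: [0.4075, 0.3269, 0.2109]
eef_rot: [0.0, 1.0, -0.0, -0.0]
wrist_force: [0.9, -0.1, -1.5]
grip_width: 0.0373
grasp_force: 61.1
```

View pics/w4c.png

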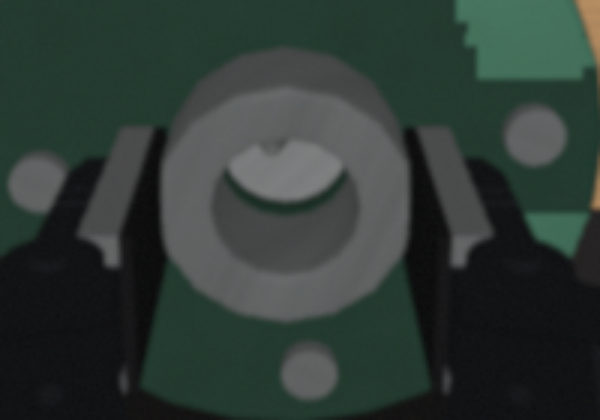

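```bash
python3 - <<'E'
from h import *
print(onz("w4",315.3,268,.150)); u,v=proj("w4",[.4116,.3265,.142]);print((u-220)*3,(v-200)*3); u,v=proj("w4",[.4116,.3265,.06]);print((u-220)*3,(v-200)*3)
print(onz("w4",220+272/3,200+145/3,.142))
E
```

```text
[0.4081 0.3268 0.15  ]
287.40000000000003 159.90000000000003
285.90000000000003 13.200000000000017
[0.4141 0.3289 0.142 ]
```

The stud's tip shows at the far edge of the bore, at about (272,143) in the crop. So the plate has to go about 6 mm ahead before lowering.

```bash

python3 -m creep '[[[3,-1,0],[0,0,0],1],[[3,-0.5,0],[0,0,0],1],[[0,0,0],[0,0,0],1],[[0,0,10],[0,0,0],1],[[0,0,10],[0,0,0],1],[[0,0,10],[0,0,0],1],[[0,0,10],[0,0,0],1],[[0,0,10],[0,0,0],1],[[0,0,5],[0,0,0],1],[[0,0,3],[0,0,0],1],[[0,0,3],[0,0,0],1],[[0,0,0],[0,0,0],1]]'
python3 - <<'E'
from h import *
im,_=grab("wrist","w5"); cv2.imwrite("pics/w5c.png",cv2.resize(im[200:340,220:420],None,fx=3,fy=3)[:,:,::-1])
E
```

```text
t: 8.4
tcp_pos: [0.4135, 0.3285, 0.1498]
eef_rot: [-0.0, 1.0, 0.0, -0.0]
wrist_force: [0.2, 0.4, -2.0]
grip_width: 0.0369
grasp_force: 61.1
```

View pics/w5c.png

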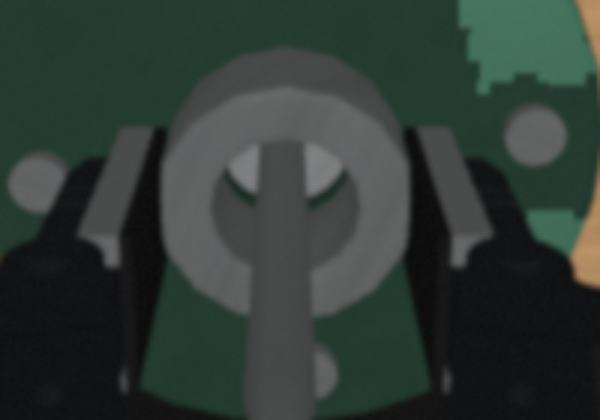

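```bash

python3 -m creep '[[[0,0,1.5],[0,0,0],1],[[0,0,1.5],[0,0,0],1],[[0,0,0],[0,0,0],1]]'
python3 -m creep '[[[0,0,1],[0,0,0],1],[[0,0,0],[0,0,0],1]]'
```

```text
t: 8.75
tcp_pos: [0.4135, 0.3285, 0.147]
eef_rot: [-0.0, 1.0, -0.0, 0.0]
wrist_force: [0.4, -0.2, -2.3]
grip_width: 0.0373
grasp_force: 61.2
t: 8.95
tcp_pos: [0.4135, 0.3286, 0.1469]
eef_rot: [-0.0, 1.0, -0.0, 0.0]
wrist_force: [-3.4, -1.9, 20.3]
grip_width: 0.0369
grasp_force: 63.3
```

```bash

python3 -m creep '[[[0,0,-1],[0,0,0],1],[[0,0,0],[0,0,0],0.0],[[0,0,0],[0,0,0],-0.4],[[0,0,0],[0,0,0],-0.4],[[0,0,0],[0,0,0],-0.4],[[0,0,-10],[0,0,0],-0.4],[[0,0,-25],[0,0,0],-0.4],[[0,0,-25],[0,0,0],-0.4],[[0,0,-25],[0,0,0],-0.4],[[0,0,-25],[0,0,0],-0.4],[[0,0,0],[0,0,0],-0.4]]'
python3 - <<'E'
from h import *
im,_=grab("wrist","w6"); cv2.imwrite("pics/w6.png",im[:,:,::-1])
s=robot.read_state()
for f,d in [("tab",(.572,.1557)),("ring",(.640,.155))]: print(f,np.round((np.array(d)-s["tcp_pos"][:2])*1000))
E
```

```text
t: 10.05
tcp_pos: [0.4141, 0.3288, 0.2602]
eef_rot: [-0.001, 1.0, -0.0, 0.002]
wrist_force: [-0.4, 0.4, -0.9]
grip_width: 0.0598
grasp_force: 0.0
tab [ 158. -173.]
ring [ 226. -174.]
```

View pics/w6.png

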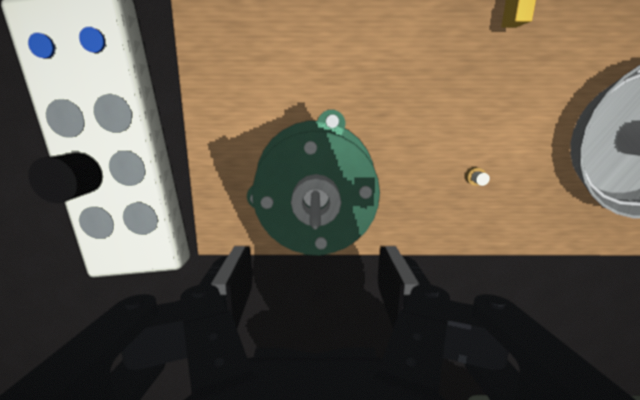

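The plate is seated on the drive: collar at (316,201), stud tip at (316,222). Next is the tab.

```bash

python3 -m creep '[[[24,28,0],[0,0,0],-0.4],[[24,28,10],[0,0,0],-0.4],[[24,29,10],[0,0,0],-0.4],[[24,29,10],[0,0,0],-0.4],[[24,29,10],[0,0,0],-0.4],[[24,29,10],[0,0,0],-0.4],[[0,0,0],[0,0,0],-0.4],[[0,0,0],[0,0,0],-0.4]]'
python3 - <<'E'
from h import *
print(onz("w6",316,222,.142),onz("w6",316,201,.086))
im,_=grab("wrist","w7"); cv2.imwrite("pics/w7c.png",cv2.resize(im[0:340,130:530],None,fx=1.7,fy=1.7)[:,:,::-1])
E
```

```text
t: 10.9
tcp_pos: [0.5573, 0.1558, 0.2061]
eef_rot: [0.0, 1.0, -0.001, -0.001]
wrist_force: [-0.9, 0.8, 0.8]
grip_width: 0.0594
grasp_force: 0.0
[0.4167 0.3284 0.142 ] [0.4147 0.3283 0.086 ]
```

View pics/w7c.png

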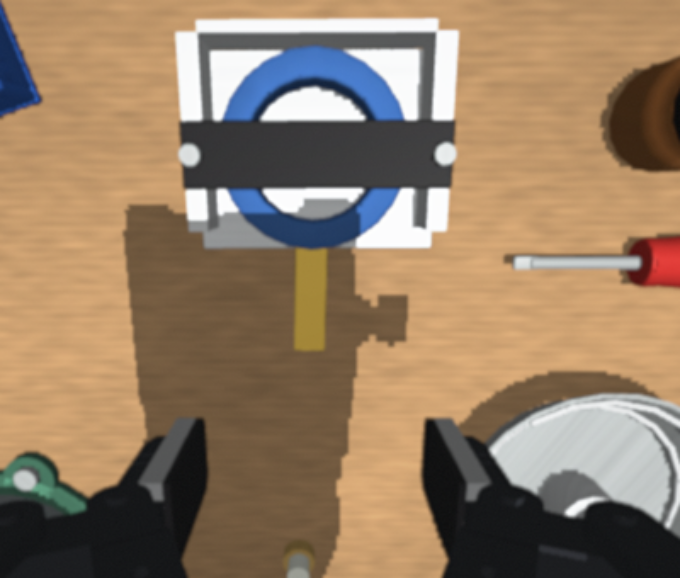

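The tab runs from (312,249) to its end at (310,350) in the crop, square to the tool within about 1°. The ring centre is near (314,147).

```bash
python3 - <<'E'
from h import *
f=lambda x,y,z:onz("w7",x/1.7+130,y/1.7,z)
e=f(310,350,.037);b=f(312,249,.037);r=f(314,147,.039);print(e,b,r,e+[.014,0,0],f(645,120,.062), f(203,230,.05),f(205,50,.05))
print(robot.read_state()["tcp_pos"])
E
```

```text
[0.5546 0.1576 0.037 ] [0.6006 0.1566 0.037 ] [0.6424 0.1557 0.039 ] [0.5686 0.1576 0.037 ] [0.6501 0.0342 0.062 ] [0.6098 0.2011 0.05  ] [0.676  0.1965 0.05  ]
[0.55704116 0.15678613 0.20649379]
```

```bash

python3 -m creep '[[[7,0,20],[0,0,0],-0.4],[[6,0,20],[0,0,0],-0.4],[[0,0,20],[0,0,0],-0.4],[[0,0,20],[0,0,0],-0.4],[[0,0,20],[0,0,0],-0.4],[[0,0,11],[0,0,0],-0.4],[[0,0,0],[0,0,0],-0.2],[[0,0,0],[0,0,0],0.4],[[0,0,0],[0,0,0],1],[[0,0,0],[0,0,0],1],[[0,0,0],[0,0,0],1],[[0,0,0],[0,0,0],1]]'
python3 -m creep '[[[0,0,-0.8],[0,0,0],1],[[0,0,-0.7],[0,0,0],1],[[0,0,0],[0,0,0],1]]'
```

```text
t: 12.15
tcp_pos: [0.5707, 0.1566, 0.0967]
eef_rot: [-0.0, 1.0, 0.0, 0.0]
wrist_force: [-1.7, -0.4, 7.9]
grip_width: 0.0124
grasp_force: 60.8
t: 12.45
tcp_pos: [0.5704, 0.1565, 0.0976]
eef_rot: [-0.0, 1.0, 0.0, -0.0]
wrist_force: [0.0, -0.1, -1.0]
grip_width: 0.0124
grasp_force: 59.9
```

```bash

python3 -m creep '[[[-6,0,0],[0,0,0],1],[[-10,0,0],[0,0,0],1],[[-10,0,0],[0,0,0],1],[[-12,0,0],[0,0,0],1],[[-12,0,0],[0,0,0],1],[[-12,0,0],[0,0,0],1],[[-12,0,0],[0,0,0],1],[[0,0,0],[0,0,0],1],[[0,0,0],[0,0,0],1]]'
python3 - <<'E'
from h import *
im,_=grab("wrist","w8"); cv2.imwrite("pics/w8c.png",im[:,:,::-1])
E
```

```text
t: 13.35
tcp_pos: [0.4966, 0.1565, 0.0975]
eef_rot: [-0.0, 1.0, 0.0, 0.0]
wrist_force: [-0.5, -0.7, 0.1]
grip_width: 0.0121
grasp_force: 59.8
```

View pics/w8c.png

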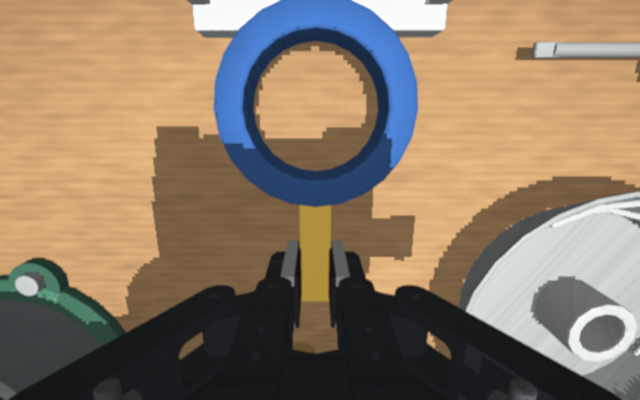

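The ring is out and hanging level, centre near (316,104). Lift and carry it.

```bash
python3 - <<'E'
from h import *
print(onz("w8",316,104,.0405)-np.append(robot.read_state()["tcp_pos"][:2],0))
E
python3 -m creep '[[[0,0,-15],[0,0,0],1],[[0,0,-25],[0,0,0],1],[[0,0,-30],[0,0,0],1],[[0,0,-30],[0,0,0],1],[[0,0,-30],[0,0,0],1],[[0,0,-20],[0,0,0],1],[[-30,-35,0],[0,0,0],1],[[-30,-35,0],[0,0,0],1],[[-30,-35,0],[0,0,0],1],[[-30,-35,0],[0,0,0],1],[[-30,-32,0],[0,0,0],1],[[0,0,0],[0,0,0],1]]'
python3 -m creep '[[[0,0,0],[0,0,0],1]]'
python3 - <<'E'
from h import *
im,_=grab("wrist","w9"); cv2.imwrite("pics/w9c.png",im[:,:,::-1])
E
```

```text
[ 0.07142315 -0.00025539  0.0405    ]
t: 14.6
tcp_pos: [0.3428, 0.3326, 0.2472]
eef_rot: [-0.001, 1.0, 0.004, -0.001]
wrist_force: [0.5, -0.2, -1.4]
grip_width: 0.0126
grasp_force: 59.8
t: 14.7
tcp_pos: [0.3464, 0.3289, 0.2475]
eef_rot: [-0.0, 1.0, 0.001, 0.0]
wrist_force: [0.4, -0.4, -1.9]
grip_width: 0.0124
grasp_force: 59.8
```

View pics/w9c.png

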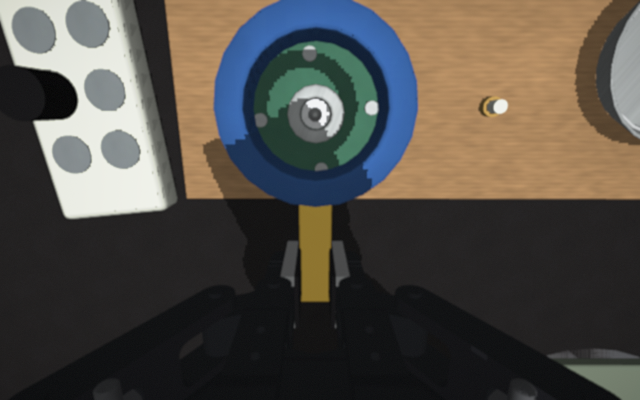

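```bash
python3 - <<'E'
from h import *
t=robot.read_state()["tcp_pos"]
print(t,onz("w9",315,114,.142),onz("w9",316,114,.086)); print(onz("w9",316,104,t[2]-.057))
E
```

```text
[0.34710499 0.32813813 0.24754981] [0.4139 0.329  0.142 ] [0.4133 0.3282 0.086 ]
[0.4181 0.3287 0.1905]
```

```bash

python3 -m creep '[[[-4.5,0,0],[0,0,0],1],[[0,0,0],[0,0,0],1],[[0,0,12],[0,0,0],1],[[0,0,12],[0,0,0],1],[[0,0,12],[0,0,0],1],[[0,0,12],[0,0,0],1],[[0,0,12],[0,0,0],1],[[0,0,12],[0,0,0],1],[[0,0,12],[0,0,0],1],[[0,0,8],[0,0,0],1],[[0,0,3],[0,0,0],1],[[0,0,0],[0,0,0],1]]'
python3 -m creep '[[[0,0,1.5],[0,0,0],1],[[0,0,1.5],[0,0,0],1],[[0,0,0],[0,0,0],1]]'
```

```text
t: 15.95
tcp_pos: [0.3421, 0.3283, 0.1524]
eef_rot: [0.0, 1.0, -0.0, -0.0]
wrist_force: [0.1, -0.0, -1.3]
grip_width: 0.0121
grasp_force: 59.8
t: 16.25
tcp_pos: [0.3419, 0.3285, 0.1495]
eef_rot: [-0.0, 1.0, 0.0, 0.0]
wrist_force: [-0.1, -0.2, -1.7]
grip_width: 0.0122
grasp_force: 59.8
```

```bash

python3 -m creep '[[[0,0,1],[0,0,0],1],[[0,0,0.8],[0,0,0],1],[[0,0,0],[0,0,0],1]]'
python3 -m creep '[[[0,0,0.7],[0,0,0],1],[[0,0,0],[0,0,0],1]]'
```

```text
t: 16.55
tcp_pos: [0.3419, 0.3285, 0.1479]
eef_rot: [-0.0, 1.0, 0.0, 0.0]
wrist_force: [-2.1, -0.5, 7.1]
grip_width: 0.0121
grasp_force: 61.1
t: 16.75
tcp_pos: [0.3418, 0.3286, 0.1476]
eef_rot: [-0.0, 1.0, 0.0, -0.0]
wrist_force: [-5.3, -1.8, 20.1]
grip_width: 0.0124
grasp_force: 62.6
```

```bash

python3 -m creep '[[[0,0,-0.8],[0,0,0],1],[[0,0,0],[0,0,0],0.4],[[0,0,0],[0,0,0],0.2],[[0,0,0],[0,0,0],0],[[0,0,0],[0,0,0],0],[[0,0,-10],[0,0,0],0],[[0,0,-25],[0,0,0],0],[[0,0,-25],[0,0,0],0],[[0,0,-25],[0,0,0],0],[[0,0,-25],[0,0,0],0],[[0,0,0],[0,0,0],0]]'
python3 - <<'E'
from h import *
grab("wrist","w10")
E
python3 -m creep '[[[11,35,0],[0,0,0],-0.3],[[11,35,0],[0,0,0],-0.3],[[11,35,0],[0,0,0],-0.3],[[11,35,0],[0,0,0],-0.3],[[11,35,0],[0,0,0],-0.3],[[11,35,0],[0,0,0],-0.3],[[11,35,0],[0,0,0],-0.3],[[11,35,0],[0,0,0],-0.3],[[0,36,0],[0,0,0],-0.3],[[0,0,0],[0,0,0],-0.3],[[0,0,0],[0,0,0],-0.3]]'
python3 - <<'E'
from h import *
im,_=grab("wrist","w11"); im0=cv2.imread("pics/w10.png")
cv2.imwrite("pics/m11.png",np.hstack([im0[:,130:470],im[:,130:530,::-1]]))
print(robot.read_state()["tcp_pos"])
E
```

```text
t: 17.85
tcp_pos: [0.3424, 0.3288, 0.2607]
eef_rot: [-0.002, 1.0, -0.0, 0.001]
wrist_force: [-0.8, -0.3, -0.7]
grip_width: 0.0425
grasp_force: 0.0
t: 19.0
tcp_pos: [0.4297, 0.0122, 0.2574]
eef_rot: [-0.0, 1.0, -0.001, -0.0]
wrist_force: [-0.4, 0.6, 0.1]
grip_width: 0.0552
grasp_force: 0.0
[0.42975016 0.01295234 0.25745204]
```

View pics/m11.png

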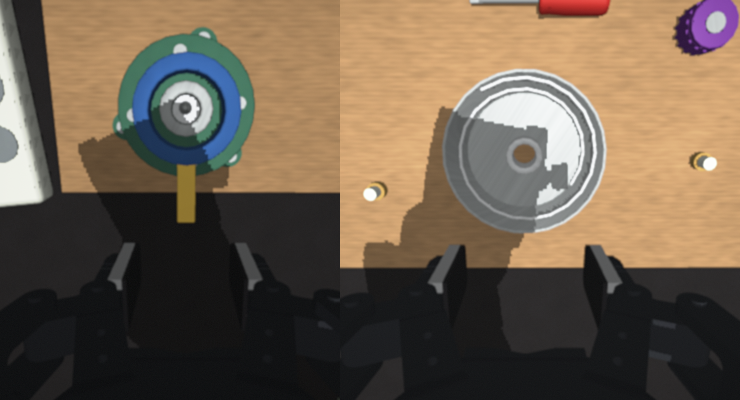

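The ring sits around the collar, tab toward the robot. Stud tip is at (315,107) in the left picture, the bowl's hub at (314,154) in the right one.

```bash
python3 - <<'E'
from h import *
print(onz("w10",315,107,.142),onz("w11",314,154,.032),onz("w11",314.5,151,.036))
E
```

```text
[0.4138 0.3291 0.142 ] [0.4601 0.0128 0.032 ] [0.4633 0.0124 0.036 ]
```

```bash

python3 -m creep '[[[16,0,25],[0,0,0],-0.3],[[15,0,25],[0,0,0],-0.3],[[0,0,25],[0,0,0],-0.3],[[0,0,25],[0,0,0],-0.3],[[0,0,20],[0,0,0],-0.3],[[0,0,20],[0,0,0],-0.3],[[0,0,15],[0,0,0],-0.3],[[0,0,14],[0,0,0],-0.3],[[0,0,0],[0,0,0],-0.3],[[0,0,0],[0,0,0],-0.3]]'
python3 -m creep '[[[0,0,0],[0,0,0],0.2],[[0,0,0],[0,0,0],0.6],[[0,0,0],[0,0,0],1],[[0,0,0],[0,0,0],1],[[0,0,0],[0,0,0],1],[[0,0,0],[0,0,0],1]]'
```

```text
t: 20.05
tcp_pos: [0.4608, 0.0132, 0.0889]
eef_rot: [-0.0, 1.0, 0.001, -0.0]
wrist_force: [0.8, 0.1, 1.2]
grip_width: 0.0559
grasp_force: 0.0
t: 20.65
tcp_pos: [0.4611, 0.0128, 0.0897]
eef_rot: [-0.0, 1.0, 0.0, 0.001]
wrist_force: [-1.9, 1.1, 15.8]
grip_width: 0.0317
grasp_force: 58.1
```

```bash

python3 -m creep '[[[0,0,-10],[0,0,0],1],[[0,0,-25],[0,0,0],1],[[0,0,-30],[0,0,0],1],[[0,0,-30],[0,0,0],1],[[0,0,-30],[0,0,0],1],[[0,0,-30],[0,0,0],1],[[0,0,-20],[0,0,0],1],[[-8,-30,0],[0,0,0],1],[[-8,-30,0],[0,0,0],1],[[-8,-30,0],[0,0,0],1],[[-8,-30,0],[0,0,0],1],[[-8,-30,0],[0,0,0],1]]'
python3 -m creep '[[[-7,-30,0],[0,0,0],1],[[0,-30,0],[0,0,0],1],[[0,-30,0],[0,0,0],1],[[0,-30,0],[0,0,0],1],[[0,-30,0],[0,0,0],1],[[0,-16,0],[0,0,0],1],[[0,0,0],[0,0,0],1],[[0,0,0],[0,0,0],1]]'
python3 - <<'E'
from h import *
im,_=grab("wrist","w12"); im2,_=grab("side","s12")
cv2.imwrite("pics/m12.png",np.hstack([im[:,130:530],cv2.resize(im2[150:400,220:470],(400,400))])[:,:,::-1])
print(robot.read_state()["tcp_pos"])
E
```

```text
t: 21.85
tcp_pos: [0.4202, 0.1636, 0.2645]
eef_rot: [-0.0, 1.0, -0.0, 0.0]
wrist_force: [0.6, 0.4, -3.3]
grip_width: 0.0315
grasp_force: 60.4
t: 22.65
tcp_pos: [0.4137, 0.3281, 0.2642]
eef_rot: [0.0, 1.0, 0.0, -0.0]
wrist_force: [0.6, -1.1, -3.2]
grip_width: 0.0317
grasp_force: 60.5
[0.4140131  0.32761366 0.2641636 ]
```

View pics/m12.png

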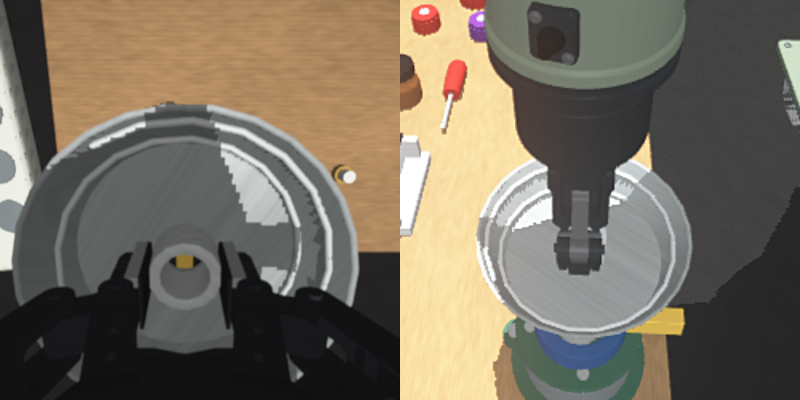

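```bash
python3 - <<'E'
from h import *
print(onz("w12",314.5,278,.2065),onz("w2",315,257,.026)-[.4225,-.3267,0],onz("w4",315.3,268,.150)-[.4075,.3269,0])
E
```

```text
[0.4109 0.3283 0.2065] [ 6.0e-03 -1.0e-04  2.6e-02] [ 6.0e-04 -1.0e-04  1.5e-01]
```

```bash

python3 -m creep '[[[2.5,-0.5,0],[0,0,0],1],[[0,0,10],[0,0,0],1],[[0,0,10],[0,0,0],1],[[0,0,10],[0,0,0],1],[[0,0,10],[0,0,0],1],[[0,0,8],[0,0,0],1],[[0,0,0],[0,0,0],1],[[0,0,0],[0,0,0],1]]'
python3 - <<'E'
from h import *
im,_=grab("wrist","w13"); cv2.imwrite("pics/w13c.png",cv2.resize(im[220:330,240:390],None,fx=3,fy=3)[:,:,::-1])
E
```

```text
t: 23.55
tcp_pos: [0.4165, 0.3289, 0.2158]
eef_rot: [-0.0, 1.0, -0.0, -0.0]
wrist_force: [-0.0, -0.2, -3.2]
grip_width: 0.0314
grasp_force: 60.4
```

View pics/w13c.png

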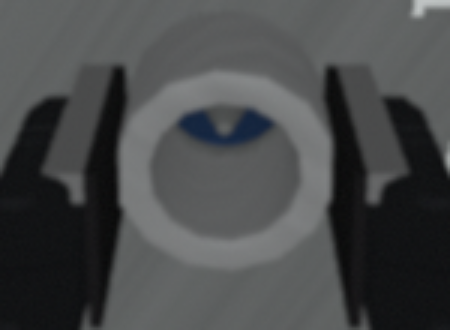

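The stud tip is inside the bore, at (225,122) in the crop, and centred sideways. Lower on.

```bash
python3 - <<'E'
from h import *
print(onz("w13",315,220+122/3,.142),onz("w13",240+225/3,220+170/3,.158))
E
python3 -m creep '[[[0,0,8],[0,0,0],1],[[0,0,8],[0,0,0],1],[[0,0,8],[0,0,0],1],[[0,0,5],[0,0,0],1],[[0,0,3],[0,0,0],1],[[0,0,0],[0,0,0],1]]'
python3 -m creep '[[[0,0,1.5],[0,0,0],1],[[0,0,1],[0,0,0],1],[[0,0,0],[0,0,0],1]]'
```

```text
[0.4143 0.3289 0.142 ] [0.4144 0.3289 0.158 ]
t: 24.2
tcp_pos: [0.4164, 0.3289, 0.1834]
eef_rot: [0.0, 1.0, -0.0, -0.0]
wrist_force: [0.4, 0.8, -3.2]
grip_width: 0.0317
grasp_force: 60.5
t: 24.5
tcp_pos: [0.4164, 0.329, 0.1813]
eef_rot: [-0.0, 1.0, 0.0, 0.0]
wrist_force: [0.8, 0.0, -3.6]
grip_width: 0.0311
grasp_force: 60.5
```

```bash

python3 -m creep '[[[0,0,1],[0,0,0],1],[[0,0,0.8],[0,0,0],1],[[0,0,0],[0,0,0],1]]'
python3 -m creep '[[[0,0,0.8],[0,0,0],1],[[0,0,0],[0,0,0],1]]'
```

```text
t: 24.8
tcp_pos: [0.4165, 0.329, 0.1798]
eef_rot: [-0.0, 1.0, 0.0, 0.0]
wrist_force: [-1.9, -1.2, 6.2]
grip_width: 0.0315
grasp_force: 61.4
t: 25.0
tcp_pos: [0.4165, 0.329, 0.1797]
eef_rot: [-0.001, 1.0, -0.0, 0.0]
wrist_force: [-6.0, -2.6, 22.7]
grip_width: 0.0315
grasp_force: 63.0
```

```bash

python3 -m creep '[[[0,0,-0.8],[0,0,0],1],[[0,0,0],[0,0,0],0.2],[[0,0,0],[0,0,0],-0.1],[[0,0,0],[0,0,0],-0.3],[[0,0,0],[0,0,0],-0.3],[[0,0,0],[0,0,0],-0.3],[[0,0,-10],[0,0,0],-0.3],[[0,0,-20],[0,0,0],-0.3],[[0,0,-25],[0,0,0],-0.3],[[0,0,-25],[0,0,0],-0.3],[[0,0,-25],[0,0,0],-0.3],[[0,0,0],[0,0,0],-0.3]]'
python3 - <<'E'
from h import *
grab("wrist","w14")
E
python3 -m creep '[[[13,35,0],[0,0,0],-0.3],[[13,35,0],[0,0,0],-0.3],[[13,35,0],[0,0,0],-0.3],[[13,35,0],[0,0,0],-0.3],[[13,35,0],[0,0,0],-0.3],[[13,35,0],[0,0,0],-0.3],[[13,35,0],[0,0,0],-0.3],[[13,35,10],[0,0,0],-0.3],[[13,35,10],[0,0,0],-0.3],[[13,35,10],[0,0,0],-0.3],[[13,35,10],[0,0,0],-0.3],[[13,35,10],[0,0,0],-0.3]]'
python3 -m creep '[[[13,35,15],[0,0,0],-0.3],[[15,34,15],[0,0,0],-0.3],[[0,0,0],[0,0,0],-0.3],[[0,0,0],[0,0,0],-0.3]]'
python3 - <<'E'
from h import *
im,_=grab("wrist","w15"); im0=cv2.imread("pics/w14.png")
cv2.imwrite("pics/m15.png",np.hstack([im0[:,130:470],im[:,130:530,::-1]]))
print(robot.read_state()["tcp_pos"])
E
```

```text
t: 26.2
tcp_pos: [0.4171, 0.3292, 0.2877]
eef_rot: [-0.001, 1.0, -0.0, 0.002]
wrist_force: [0.8, 0.5, -1.2]
grip_width: 0.0555
grasp_force: 0.0
t: 27.45
tcp_pos: [0.5725, -0.0925, 0.2334]
eef_rot: [-0.0, 1.0, -0.0, -0.001]
wrist_force: [0.5, 1.1, 0.8]
grip_width: 0.0557
grasp_force: 0.0
t: 27.85
tcp_pos: [0.6, -0.1604, 0.2034]
eef_rot: [-0.0, 1.0, -0.001, -0.001]
wrist_force: [0.8, 0.9, 0.2]
grip_width: 0.0556
grasp_force: 0.0
[ 0.60019167 -0.15943883  0.20400063]
```

View pics/m15.png

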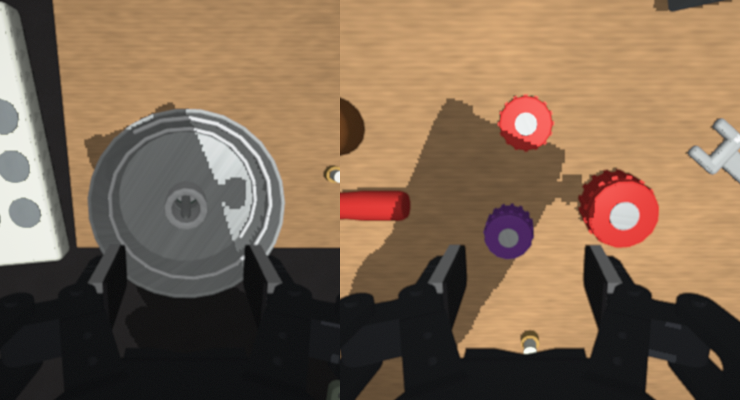

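The bowl is on the ring, stud tip at (316,208) in the left picture. The knob's top is at (316,124) in the right one. I've now gone over the 14-picture limit (16 viewed), so the rest I'll do by numbers only.

```bash
python3 - <<'E'
from h import *
im=cv2.imread("pics/w15.png")[90:160,280:350];h=cv2.cvtColor(im,cv2.COLOR_BGR2HSV)
m=cv2.inRange(h,(0,120,60),(8,255,255))|cv2.inRange(h,(172,120,60),(180,255,255));c=max(cv2.findContours(m,0,2)[0],key=cv2.contourArea);(u,v),r=cv2.minEnclosingCircle(c);print(u+280,v+90,r)
print(onz("w15",u+280,v+90,.03),onz("w15",316,124,.03),onz("w14",316,208,.142),onz("w14",316,208,.122))
E
```

```text
315.7915458679199 122.3950424194336 28.90924835205078
[ 0.6604 -0.1611  0.03  ] [ 0.6592 -0.1613  0.03  ] [0.4205 0.3288 0.142 ] [0.4145 0.3287 0.122 ]
```

```bash

python3 -m creep '[[[20,1,0],[0,0,0],-0.5],[[20,0.5,10],[0,0,0],-0.5],[[20,0,20],[0,0,0],-0.5],[[0,0,20],[0,0,0],-0.5],[[0,0,20],[0,0,0],-0.5],[[0,0,20],[0,0,0],-0.5],[[0,0,15],[0,0,0],-0.5],[[0,0,13],[0,0,0],-0.5],[[0,0,0],[0,0,0],-0.5],[[0,0,0],[0,0,0],-0.5]]'
python3 -m creep '[[[0,0,0],[0,0,0],0],[[0,0,0],[0,0,0],0.5],[[0,0,0],[0,0,0],1],[[0,0,0],[0,0,0],1],[[0,0,0],[0,0,0],1],[[0,0,0],[0,0,0],1]]'
```

```text
t: 28.9
tcp_pos: [0.6607, -0.1614, 0.087]
eef_rot: [0.0, 1.0, 0.0, 0.0]
wrist_force: [0.2, 0.4, 0.2]
grip_width: 0.0644
grasp_force: 0.0
t: 29.5
tcp_pos: [0.6608, -0.1616, 0.0877]
eef_rot: [0.0, 1.0, 0.0, 0.001]
wrist_force: [-2.4, -0.1, 10.3]
grip_width: 0.0376
grasp_force: 59.5
```

```bash

python3 -m creep '[[[0,0,-10],[0,0,0],1],[[0,0,-25],[0,0,0],1],[[0,0,-30],[0,0,0],1],[[0,0,-30],[0,0,0],1],[[0,0,-30],[0,0,0],1],[[0,0,-30],[0,0,0],1],[[0,0,-20],[0,0,0],1],[[-18,-35,0],[0,0,0],1],[[-18,-35,0],[0,0,0],1],[[-18,-35,0],[0,0,0],1],[[-18,-35,0],[0,0,0],1],[[-18,-35,0],[0,0,0],1]]'
python3 -m creep '[[[-18,-35,0],[0,0,0],1],[[-18,-35,0],[0,0,0],1],[[-18,-35,0],[0,0,0],1],[[-18,-35,0],[0,0,0],1],[[-18,-35,0],[0,0,0],1],[[-18,-35,0],[0,0,0],1],[[-18,-35,0],[0,0,0],1],[[-18,-35,0],[0,0,0],1],[[-13,-35,0],[0,0,0],1],[[0,0,0],[0,0,0],1],[[0,0,0],[0,0,0],1]]'
python3 - <<'E'
from h import *
grab("wrist","w16"); t=robot.read_state()["tcp_pos"]; print(t)
im=cv2.imread("pics/w16.png");h=cv2.cvtColor(im,cv2.COLOR_BGR2HSV)
m=cv2.inRange(h,(0,120,40),(8,255,255))|cv2.inRange(h,(172,120,40),(180,255,255))
c=max(cv2.findContours(m,0,2)[0],key=cv2.contourArea);print(cv2.boundingRect(c))
x,y,w,hh=cv2.boundingRect(c)
g=cv2.inRange(h[y:y+hh,x:x+w],(0,0,60),(180,70,255)); # grey cap inside the red
cc=max(cv2.findContours(g,0,2)[0],key=lambda c:cv2.contourArea(c) if abs(cv2.minEnclosingCircle(c)[0][0]-w/2)<10 else 0);(u,v),r=cv2.minEnclosingCircle(cc);print(u+x,v+y,r)
print(onz("w16",u+x,v+y,t[2]-.0577), proj("w16",[t[0],t[1],t[2]-.0577]))
E
```

```text
t: 30.7
tcp_pos: [0.5695, 0.0147, 0.2623]
eef_rot: [-0.0, 1.0, -0.0, 0.0]
wrist_force: [1.8, 0.7, -0.6]
grip_width: 0.0372
grasp_force: 60.3
t: 31.8
tcp_pos: [0.4132, 0.3287, 0.262]
eef_rot: [-0.0, 1.0, 0.001, 0.0]
wrist_force: [0.2, -1.4, -0.6]
grip_width: 0.0376
grasp_force: 60.4
[0.41374745 0.32795438 0.2620088 ]
(272, 211, 87, 103)
314.5857124328613 275.5 17.76262664794922
[0.4118 0.329  0.2043] (np.float64(316.8), np.float64(271.5))
```

```bash

python3 -m creep '[[[1.5,0,0],[0,0,0],1],[[0,0,8],[0,0,0],1],[[0,0,8],[0,0,0],1],[[0,0,8],[0,0,0],1],[[0,0,6],[0,0,0],1],[[0,0,5],[0,0,0],1],[[0,0,5],[0,0,0],1],[[0,0,0],[0,0,0],1],[[0,0,0],[0,0,0],1]]'
python3 -m creep '[[[0,0,4],[0,0,0],1],[[0,0,4],[0,0,0],1],[[0,0,2],[0,0,0],1],[[0,0,0],[0,0,0],1],[[0,0,0],[0,0,0],1]]'
```

```text
t: 32.75
tcp_pos: [0.415, 0.3285, 0.2215]
eef_rot: [-0.0, 1.0, -0.0, 0.0]
wrist_force: [-0.2, -0.5, -0.6]
grip_width: 0.0374
grasp_force: 60.4
t: 33.25
tcp_pos: [0.415, 0.3285, 0.2114]
eef_rot: [-0.0, 1.0, -0.0, -0.0]
wrist_force: [-0.7, 0.3, -0.7]
grip_width: 0.0376
grasp_force: 60.4
```

No contact at 12 mm below the stud's tip, so the knob is over it. Seat it.

```bash

python3 -m creep '[[[0,0,1],[0,0,0],1],[[0,0,0.7],[0,0,0],1],[[0,0,0],[0,0,0],1]]'
python3 -m creep '[[[0,0,0.7],[0,0,0],1],[[0,0,0],[0,0,0],1]]'
```

```text
t: 33.55
tcp_pos: [0.415, 0.3285, 0.2097]
eef_rot: [-0.0, 1.0, 0.0, -0.0]
wrist_force: [-0.9, -0.1, -1.4]
grip_width: 0.0376
grasp_force: 60.6
t: 33.75
tcp_pos: [0.415, 0.3285, 0.2096]
eef_rot: [-0.0, 1.0, -0.0, 0.0]
wrist_force: [-3.3, -2.0, 12.0]
grip_width: 0.0376
grasp_force: 61.8
```

```bash

python3 -m creep '[[[0,0,-0.6],[0,0,0],1],[[0,0,0],[0,0,0],0.2],[[0,0,0],[0,0,0],-0.1],[[0,0,0],[0,0,0],-0.4],[[0,0,0],[0,0,0],-0.4],[[0,0,0],[0,0,0],-0.4],[[0,0,-10],[0,0,0],-0.4],[[0,0,-20],[0,0,0],-0.4],[[0,0,-25],[0,0,0],-0.4],[[0,0,-25],[0,0,0],-0.4],[[0,0,-20],[0,0,0],-0.4],[[0,0,0],[0,0,0],-0.4]]'
python3 - <<'E'
from h import *
def red(fn,box):
    im=cv2.imread(f"pics/{fn}.png");x0,y0,x1,y1=box;h=cv2.cvtColor(im[y0:y1,x0:x1],cv2.COLOR_BGR2HSV)
    m=cv2.inRange(h,(0,120,40),(8,255,255))|cv2.inRange(h,(172,120,40),(180,255,255))
    c=max(cv2.findContours(m,0,2)[0],key=cv2.contourArea);(u,v),r=cv2.minEnclosingCircle(c);return u+x0,v+y0,r
grab("wrist","w17");grab("top","t17");grab("side","s17")
u,v,r=red("w17",(200,100,440,300));print(u,v,r,onz("w17",u,v,.152))
for f,b in [("t17",(100,150,230,280)),("s17",(240,200,420,400))]:
    try: u,v,r=red(f,b);print(f,u,v,r,onz(f,u,v,.145),proj(f,[.413,.328,.145]))
    except Exception as e: print(f,"hidden")
d=cv2.absdiff(cv2.imread("pics/t17.png"),cv2.imread("pics/top0.png"))[95:130,300:335].mean();print("jar diff",d)
E
```

```text
t: 34.95
tcp_pos: [0.4155, 0.3286, 0.3125]
eef_rot: [-0.001, 1.0, -0.0, 0.001]
wrist_force: [1.5, 0.4, -1.6]
grip_width: 0.0596
grasp_force: 0.0
315.08333587646484 203.58333587646484 28.58354949951172 [0.4178 0.3288 0.152 ]
t17 149.67391204833984 220.0 11.716766357421875 [0.4112 0.3263 0.145 ] (np.float64(148.9), np.float64(219.1))
s17 331.56832122802734 327.66149139404297 20.086936950683594 [0.4131 0.3351 0.145 ] (np.float64(331.8), np.float64(322.3))
jar diff 3.580136054421769
```

```bash
python3 -c "
from workcell import robot
print(robot.job_done())"
```

```text
the job is handed in; nothing more can be done
None
```

I stacked the plate, ring, bowl and knob on the stud in order, seating each by contact force, and handed the job in at about 35 s; the jar looked unmoved in the top view, the hand-in returned no verdict, and I viewed 16 pictures, 2 over the limit of 14.

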